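Set the glazed ware on its stilts for the kiln

TASK

Load the kiln shelf: take the four glazed pieces (egg cup, beaker, bottle vase and candlestick) from the bench and stand each one upright and centred on the stilt that fits its foot, the smallest foot on the smallest stilt and so on up to the broadest foot on the largest. Set them down without dropping or tipping any, leave the stilts standing where they are on the shelf, and do not knock the jar and the tape roll among the ware out of their places.

Things in the scene. Friction and masses are not known exactly. Their poses are not given: they have to be found in the camera images.
- egg_cup: White glazed earthenware with thin blue lines, round. Origin at the centre of the underside, z up along its axis. Stands upright on the bench at the start. Egg cup, 62 mm high: foot diameter 52, stem 22, open cup on top of outer diameter 46 to 48 from 36 mm up to the rim (wall 4.5): grip it there. Mass about 0.07 kg.
- beaker: White glazed earthenware with thin blue lines, round. Origin at the centre of the underside, z up along its axis. Stands upright on the bench at the start. Plain straight open beaker without handle, 92 mm high, outer and foot diameter 66, wall 4. Mass about 0.2 kg.
- bottle_vase: White glazed earthenware with thin blue lines, round. Origin at the centre of the underside, z up along its axis. Stands upright on the bench at the start. Bottle vase with a narrow neck and dark mouth, 121 mm high: foot diameter 84, belly 88, shoulder closing to a straight neck of diameter 30 from 82 to 112 mm up (grip it there), lip 38. Mass about 0.3 kg.
- candlestick: White glazed earthenware with thin blue lines, round. Origin at the centre of the underside, z up along its axis. Stands upright on the bench at the start. Candlestick, 106 mm high: broad foot of diameter 100, thin stem 22, straight candle socket of diameter 36 from 76 mm up to the top at 106 (grip it there), dark hole in the top. Mass about 0.25 kg.
- stilt_34: Buff three-armed kiln stilt, loose, about 50 g, on the square cream kiln shelf (320 x 320 mm, top 15 mm above the bench). Origin on its axis, level with the shelf's top, z up; one arm along its x, the others at 120 degrees. 20 mm high: the three point tips at the arm ends carry the ware 20 mm above this origin and stand on a circle of diameter 34 mm: the smallest, for the egg cup.
- stilt_48: Buff three-armed kiln stilt, loose, about 50 g, on the square cream kiln shelf (320 x 320 mm, top 15 mm above the bench). Origin on its axis, level with the shelf's top, z up; one arm along its x, the others at 120 degrees. 20 mm high: the three point tips at the arm ends carry the ware 20 mm above this origin and stand on a circle of diameter 48 mm: the second smallest, for the beaker.
- stilt_64: Buff three-armed kiln stilt, loose, about 50 g, on the square cream kiln shelf (320 x 320 mm, top 15 mm above the bench). Origin on its axis, level with the shelf's top, z up; one arm along its x, the others at 120 degrees. 20 mm high: the three point tips at the arm ends carry the ware 20 mm above this origin and stand on a circle of diameter 64 mm: the second largest, for the bottle vase.
- stilt_80: Buff three-armed kiln stilt, loose, about 50 g, on the square cream kiln shelf (320 x 320 mm, top 15 mm above the bench). Origin on its axis, level with the shelf's top, z up; one arm along its x, the others at 120 degrees. 20 mm high: the three point tips at the arm ends carry the ware 20 mm above this origin and stand on a circle of diameter 80 mm: the largest, for the candlestick.
- jar: Bystander: closed amber glass jar with a black cap and a paper label, diameter 64, 85 mm high, origin at the centre of its underside. Stays where it is.
- tape_roll: Bystander: roll of cream masking tape lying flat, outer diameter 90, 24 mm high, origin at the centre of its underside. Stays where it is.
There are look-alikes about, which are no part of the job. Leave any red or turquoise look-alike of the beaker alone.

How it is judged:
By the outcome, as a careful person would: the job done as asked, in the order asked, and still so for the second after the job is handed in, with the robot touching nothing.
It also fails if it takes over 115 s, if anything falls off the work surface, if the arm or the gripper's body presses on something with over 40 N, if the wrist force passes 120 N, or if a joint passes its speed limit or range.

ROBOT

A 6-joint arm with a two-finger parallel gripper is mounted at the origin on the work surface. World frame = base frame: x ahead of the robot, y to its left, z up, the work surface at z = 0. Lengths are in m, angles in rad, forces in N, time in s.
With the tool pointing down it reaches from about 0.35 to 0.875 m from the base axis. Payload 4.2 kg.
Tool frame: the origin (TCP) lies midway between the tips of the shut fingers; the grasp point (between the pads) lies 19 mm behind it (arm.pinch_z is the distance from the TCP to the grasp point, in m); z points along the fingers, y is the line along which they close (so a half turn about z gives the same grasp; the last joint's range is limited). The gripper opens to 85 mm and grips with 20 to 120 N. Pads are 22 mm wide; open, the fingers measure 114 mm over their backs; the gripper's body (76 mm by 85 mm) begins 54 mm behind the grasp point. The pads swing forward as they close: fully open they stand 13 mm farther back than shut.
Start: joints at [1.475, 0.385, 0.008, 0, -1.194, -0.259], TCP at [0.217, 0.586, 0.208] pointing down, gripper open.
Joint ranges: [-3.14, 3.14], [-1.21, 2.06], [-1.07, 1.41], [-3.16, 2.05], [-2.99, -0.16], [-3.1, 3.1]. Speed limits (rad/s): [2.79, 2.79, 3.14, 3.14, 3.14, 3.14].

INTERFACE

Orientations are given as a 3x3 rotation matrix whose columns are the frame's x, y, z axes.
In Python, from workcell import arm gives the robot as it stands. The module is installed in compiled form; this text tells all that it offers.
- The arm moves only by the tool play_rows, never from a script. Its argument "plan" is a list of rows, each a list of 7 numbers: the turn, a rotation vector about the tool's x, y, z in rad, then the shift along the tool's x, y, z in m, then the opening, from -1 (shut) to 1 (fully open). A call has 1 to 20 rows; each row is the pose to reach, as a shift and turn from the pose commanded when the call began, along the tool's axes at that moment; what a row does not reach only later rows make up. A row lasts 1/12 s, in which the tool goes at most 41.7 mm and 7.16 degrees, less where a joint would pass 70% of its speed; a pose out of reach is approached as far as the arm can. A call with a gripper value outside its range is refused whole. The fingers move at their own pace and stop on an object; the grip force is fixed at half the most. Time passes only in rows, so rows that repeat a pose let the fingers close. It gives the time, the measured TCP pose, the force, the opening and the grip force at its end, in the units of the state.
- arm.state(): the state, without advancing time (a new reading comes with each control period).
- arm.camera(name): name is "scene" or "top" or "wrist"; returns a dict with "color" (420x560x3 uint8, red, green, blue), "depth" (420x560 float32, m along the optical axis (not along the pixel's ray), 0 where there is no reading), "fx", "fy", "cx", "cy" (pixels), "cam_to_world" (4x4, takes a point from camera to world coordinates). Camera axes: x right, y up, looking along -z (the intrinsics and any distortion apply to the point x, -y, -z); pixel columns grow to the right and rows downward; lengths in m; the calibration is good to about 2 mm. The wrist camera is an equidistant fisheye: a pixel r from the principal point sees the ray r / f radians off the axis. A picture is of the moment at which its call begins.
- arm.close_job(): hands the job in; it is judged then, once.
Trained networks look in a picture, given as the dict that the camera call returned (one of the last four; its "shot" number tells which), for a name from the list of things; names that differ only in an ending like _2 or _b are one class to them, and where a whole thing is asked for, a point or a joint stands for the part that bears it (a point fixed in the world has none). Each returns a list of dicts, best first, with "p" (0 to 1); they miss things now and then, are a little off and sometimes report something else, mostly with a low value. They report only what shows in the picture. A call takes as long as a camera call. They do not tell look-alikes from the thing itself.
- arm.spot_in(picture, query): "position" ([x, y, z] in m, in world coordinates, good to about 4 mm: the middle of the surface that is visible of it).
- arm.masks_of(picture, query): "pixels" (420x560 bool, what is visible of it).
The state is a dict: "clock": time; "joint_positions": joint angles; "dq": joint speeds; "effort": joint torques, N m; "position": TCP position; "tool_rot": TCP orientation; "ft_force": force on the tool from outside, world axes, zero at the start; "moment": the same for the moment, N m; "gripper_width": opening from 0.0 (shut) to 1.0 (fully open); "grasp_force": force on a finger pad.
Only numpy, scipy, OpenCV 4.12 (cv2) and the standard library are available. Lean on these libraries where they do the work, as an engineer would, in place of code of your own. Each camera call takes 0.05 s, during which the arm holds its last target. There are 200 camera calls.

## Working session

There is one attempt and no reset: what is moved stays moved. The work goes in short steps, Python scripts to look and compute and a tool call to move; the robot and the scene stay as the last step left them, time stands still between calls to the robot, and variables do not carry over. Pictures are saved under pics/ and viewed, at most 14 in all, crops included, and the job is handed in when it is done.

Besides the shell and the picture viewer there is one more tool, called after "Call:" as name(argument=value, ...), one argument or row to a line, values as JSON. play_rows: Moves the arm, as the interface text tells. Its arguments: {"type":"object","properties":{"plan":{"type":"array","items":{"type":"array","items":{"type":"number"}}}},"required":["plan"]}

```bash
mkdir -p pics
python3 - <<'E'
from workcell import arm
import cv2,numpy as np
s=arm.state();print(s['clock'],s['position'],s['tool_rot'],s['gripper_width'],arm.pinch_z)
for n in['scene','top']:
    p=arm.camera(n);cv2.imwrite(f'pics/{n}0.png',p['color'][:,:,::-1]);print(n,p['fx'],p['cx'],p['cy'],p['cam_to_world'])
    for q in['egg_cup','beaker','bottle_vase','candlestick','stilt_34','stilt_48','stilt_64','stilt_80','jar','tape_roll']:
        print(q,[(np.round(d['position'],3).tolist(),round(d['p'],2)) for d in arm.spot_in(p,q)][:5])
E
```

```text
0.0 [0.21691184 0.58548202 0.20712652] [[ 9.37635890e-01 -3.47618325e-01 -6.61428075e-04]
 [-3.47618943e-01 -9.37633662e-01 -2.04627596e-03]
 [ 9.11457932e-05  2.14858671e-03 -9.99997688e-01]] 1.0025317048039828 0.0187
scene 477.8006136109114 275.021727365977 210.2243504689388 [[-0.81328015 -0.36258745  0.45508872  1.02872199]
 [ 0.58179492 -0.51947633  0.62582667  0.6010167 ]
 [ 0.00949092  0.77374071  0.63343132  0.76532227]
 [ 0.          0.          0.          1.        ]]
egg_cup [([0.433, -0.392, 0.044], 0.89)]
beaker [([0.346, -0.118, 0.068], 0.78), ([0.451, -0.228, 0.06], 0.67), ([0.484, -0.49, 0.062], 0.6)]
bottle_vase [([0.59, -0.363, 0.052], 0.92)]
candlestick [([0.594, -0.235, 0.014], 0.95), ([0.433, -0.392, 0.044], 0.36)]
stilt_34 [([0.626, 0.275, 0.028], 0.84), ([0.606, 0.156, 0.028], 0.79), ([0.474, 0.289, 0.031], 0.66), ([0.47, 0.158, 0.025], 0.62)]
stilt_48 [([0.626, 0.275, 0.028], 0.84), ([0.606, 0.156, 0.028], 0.79), ([0.474, 0.289, 0.031], 0.66), ([0.47, 0.158, 0.025], 0.62)]
stilt_64 [([0.626, 0.275, 0.028], 0.84), ([0.606, 0.156, 0.028], 0.79), ([0.474, 0.289, 
[... 476 characters left out ...]
       0.          0.          1.        ]]
egg_cup [([0.433, -0.399, 0.035], 0.55)]
beaker [([0.482, -0.518, 0.046], 0.98), ([0.445, -0.256, 0.013], 0.83), ([0.336, -0.136, 0.008], 0.57)]
bottle_vase [([0.571, -0.378, 0.064], 0.77), ([0.581, -0.248, 0.013], 0.66)]
candlestick [([0.579, -0.25, 0.012], 0.69)]
stilt_34 [([0.47, 0.284, 0.028], 0.49), ([0.608, 0.153, 0.032], 0.44)]
stilt_48 [([0.47, 0.284, 0.028], 0.49), ([0.608, 0.153, 0.032], 0.44)]
stilt_64 [([0.47, 0.284, 0.028], 0.49), ([0.608, 0.153, 0.032], 0.44)]
stilt_80 [([0.47, 0.284, 0.028], 0.49), ([0.608, 0.153, 0.032], 0.44)]
jar [([0.43, -0.097, 0.085], 0.7)]
tape_roll [([0.587, -0.09, 0.023], 0.84), ([0.58, -0.248, 0.01], 0.73)]
```

View pics/scene0.png

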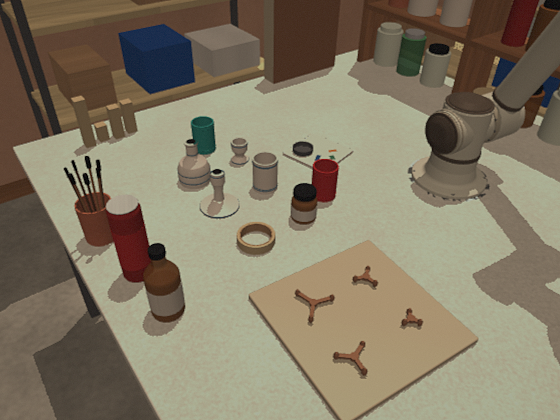

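View pics/top0.png

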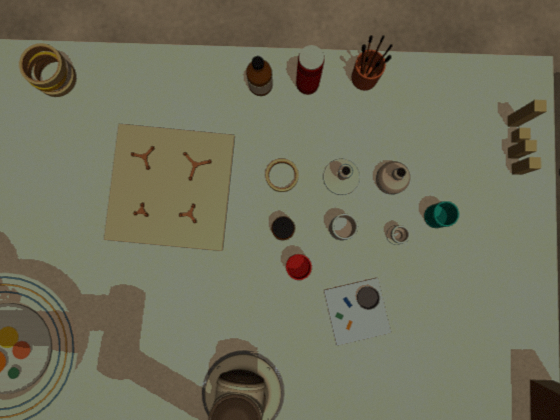

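Scene view: the white-blue candidate beaker is at (265,172), with a turquoise one at (203,135) and a red one at (324,180). The egg cup is at (239,150), the vase at (194,165) and the candlestick at (219,195). Only the white one at (265,172) fits the description; I'll confirm it in a crop. The stilts in the top view, by size: (196,163) largest, (146,157), (190,213), (141,210) smallest.

```bash
cat > h.py <<'E'
from workcell import arm
import cv2,numpy as np
from scipy.optimize import least_squares
def cloud(p):
    d=p['depth'];v,u=np.mgrid[:420,:560];a=(u-p['cx'])/p['fx'];b=(v-p['cy'])/p['fy']
    T=np.array(p['cam_to_world']);P=np.stack([a*d,-b*d,-d],-1)
    if 'wrist' in str(p.get('name','')): raise 0
    W=P@T[:3,:3].T+T[:3,3];W[d==0]=np.nan;return W
def fit(Q,r,c):
    f=lambda x:np.hypot(Q[:,0]-x[0],Q[:,1]-x[1])-r
    s=least_squares(f,c,loss='soft_l1',f_scale=.002);return s.x,np.median(abs(f(s.x)))
E
python3 - <<'E'
from h import *
obj={'egg_cup':((.43,-.395),.0235,.036,.058),'beaker':((.44,-.24),.033,.01,.088),'bottle_vase':((.57,-.375),.015,.084,.11),'candlestick':((.58,-.245),.018,.078,.103)}
im={}
for n in['scene','top']:
    p=arm.camera(n);im[n]=p['color'];W=cloud(p)
    for k,(c,r,a,b) in obj.items():
        z=W[...,2];m=(np.hypot(W[...,0]-c[0],W[...,1]-c[1])<max(.05,r+.02))&(z>a)&(z<b)
        if m.sum()<5: print(n,k,'few');continue
        # top cam: rim/inside
        Q=W[m];x,e=fit(Q,r,Q[:,:2].mean(0));print(n,k,m.sum(),x.round(4),'res',e.round(4),'zmax',np.nanmax(W[...,2][np.hypot(W[...,0]-c[0],W[...,1]-c[1])<.06]).round(3))
    # table/shelf height check, stilts
    S=W[(abs(W[...,0]-.54)<.03)&(abs(W[...,1]-.22)<.02)];print('shelf z',np.median(S[:,2]),S[:,2].std())
    T=W[(abs(W[...,0]-.5)<.02)&(abs(W[...,1]+.32)<.01)];print('bench z',np.nanmedian(T[:,2]))
    for c in[(.626,.275),(.606,.156),(.474,.289),(.47,.158)]:
        # ray to z=.03
        for zz in[.030]:
            t=np.array(p['cam_to_world'])[:3,3];X=t+(W-t)*((zz-t[2])/(W[...,2]-t[2]))[...,None]
        near=np.hypot(X[...,0]-c[0],X[...,1]-c[1])<.07
        g=p['color'].astype(float).sum(-1);ref=np.median(g[near]);m=near&(g<.75*ref)
        Q=X[m][:,:2];ctr=Q.mean(0);print(n,c,m.sum(),'centroid',ctr.round(4),'rmax',np.percentile(np.hypot(*(Q-ctr).T),95).round(4))
a=cv2.resize(im['scene'][120:230,160:360],None,fx=4,fy=4,interpolation=cv2.INTER_CUBIC);cv2.imwrite('pics/c1.png',a[:,:,::-1])
E
```

```text
scene egg_cup 156 [ 0.429 -0.401] res 0.0023 zmax 0.065
scene beaker 801 [ 0.4431 -0.2506] res 0.0015 zmax 0.095
scene bottle_vase 104 [ 0.5813 -0.3872] res 0.0012 zmax 0.125
scene candlestick 134 [ 0.5844 -0.25  ] res 0.001 zmax 0.109
shelf z 0.015047317655137116 0.0012990774848049584
bench z -7.503451944856909e-05
scene (0.626, 0.275) 473 centroid [0.6299 0.2901] rmax 0.0375
scene (0.606, 0.156) 433 centroid [0.6067 0.1512] rmax 0.0448
scene (0.474, 0.289) 248 centroid [0.4811 0.2917] rmax 0.0252
scene (0.47, 0.158) 254 centroid [0.4781 0.1639] rmax 0.0315
top egg_cup 83 [ 0.428  -0.4003] res 0.0025 zmax 0.07
top beaker 231 [ 0.4428 -0.2513] res 0.0025 zmax 0.102
top bottle_vase 33 [ 0.583  -0.3902] res 0.0004 zmax 0.13
top candlestick 40 [ 0.5856 -0.2536] res 0.0004 zmax 0.112
shelf z 0.015899120817478796 0.00276032633656879
bench z 0.0007163863776187274
top (0.626, 0.275) 157 centroid [0.6204 0.2823] rmax 0.0354
top (0.606, 0.156) 174 centroid [0.6018 0.1447] rmax 0.0434
top (0.474, 0.289) 101 centroid [0.475  0.2827] rmax 0.0221
top (0.47, 0.158) 120 centroid [0.4708 0.1546] rmax 0.0278
```

View pics/c1.png

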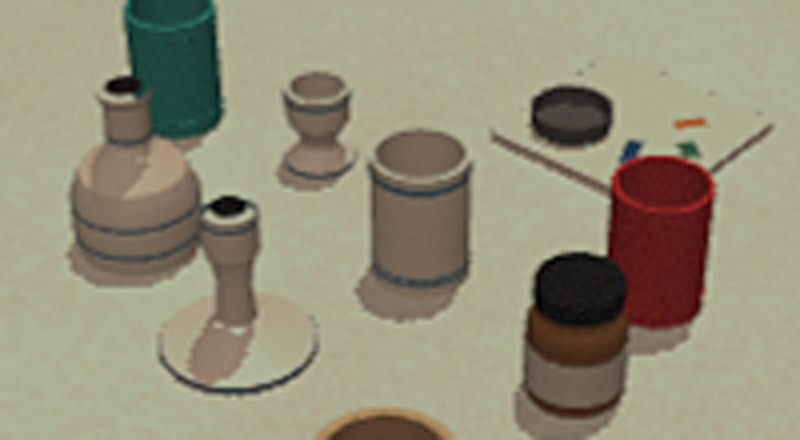

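The crop confirms that the white-glazed blue-lined beaker at scene (265,172) is the target, and that the red and turquoise ones are decoys. Next I'll refine the stilt positions with an orthophoto at tip height.

Run:
```python
from h import *
out=[]
for n in['scene','top']:
    p=arm.camera(n);T=np.linalg.inv(p['cam_to_world'])
    s=1000 # 1px=1mm
    xs=np.linspace(.70,.40,300);ys=np.linspace(.36,.08,280);X,Y=np.meshgrid(xs,ys,indexing='ij')
    P=np.stack([X,Y,0*X+.033,1+0*X],-1)@T.T
    u=(p['cx']+p['fx']*P[...,0]/-P[...,2]).astype('f4');v=(p['cy']-p['fy']*P[...,1]/-P[...,2]).astype('f4')
    o=cv2.remap(p['color'],u,v,cv2.INTER_CUBIC);np.save(f'o_{n}.npy',o);out.append(o)
a=cv2.resize(np.hstack(out),None,fx=1.42,fy=1.42)
a=np.clip(a.astype(float)*1.4,0,255).astype('u1');cv2.imwrite('pics/ortho.png',a[:,:,::-1])
```

```text
(no output)
```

View pics/ortho.png

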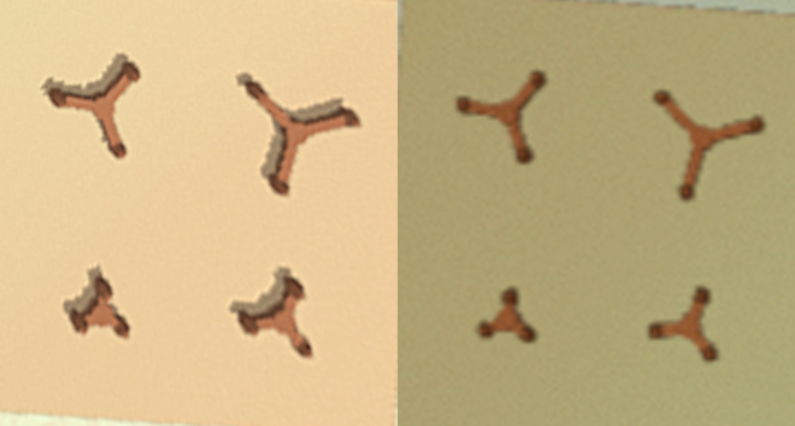

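```bash
cat >> h.py <<'E'
from scipy.spatial.transform import Rotation as Ro
RT=np.array([[0,-1,0],[-1,0,0],[0,0,-1.]])
def go(*pts):
    s=arm.state();R=np.array(s['tool_rot']);print(s['clock'],np.round(s['position'],4),'F',np.round(s['ft_force'],1),'w',round(s['gripper_width'],3),round(s['grasp_force'],1))
    rv=Ro.from_matrix(R.T@RT).as_rotvec()
    for t in pts: print(np.r_[rv,R.T@(np.array(t)-s['position'])].round(4).tolist())
E
python3 -c "
from h import *
go((.54,.215,.30))"
```

```text
1.3 [0.2171 0.5861 0.2082] F [0.1 0.2 0.1] w 1.001 0.0
[-0.0, -0.0, 1.216, 0.4317, 0.2358, -0.0918]
```

Call:
play_rows(
  plan=[
    [0,0,1.216,0.432,0.236,-0.092,1],
    [0,0,1.216,0.432,0.236,-0.092,1],
    [0,0,1.216,0.432,0.236,-0.092,1],
    [0,0,1.216,0.432,0.236,-0.092,1],
    [0,0,1.216,0.432,0.236,-0.092,1],
    [0,0,1.216,0.432,0.236,-0.092,1],
    [0,0,1.216,0.432,0.236,-0.092,1],
    [0,0,1.216,0.432,0.236,-0.092,1],
    [0,0,1.216,0.432,0.236,-0.092,1],
    [0,0,1.216,0.432,0.236,-0.092,1],
    [0,0,1.216,0.432,0.236,-0.092,1],
    [0,0,1.216,0.432,0.236,-0.092,1],
    [0,0,1.216,0.432,0.236,-0.092,1],
    [0,0,1.216,0.432,0.236,-0.092,1],
    [0,0,1.216,0.432,0.236,-0.092,1],
    [0,0,1.216,0.432,0.236,-0.092,1],
  ],
)

```text
clock: 2.63
position: [0.5395, 0.2154, 0.2999]
tool_rot: [[0.001, -1.0, -0.001], [-1.0, -0.001, -0.0], [0.0, 0.001, -1.0]]
ft_force: [-1.2, 0.7, 0.2]
gripper_width: 0.997
grasp_force: 0.0
```

```bash
cat >> h.py <<'E'
def ortho(p,x0,x1,y0,y1,z): # 1 mm/px, row=x down, col=y down
    T=np.linalg.inv(p['cam_to_world']);xs=np.arange(x1,x0,-.001);ys=np.arange(y1,y0,-.001);X,Y=np.meshgrid(xs,ys,indexing='ij')
    P=np.stack([X,Y,0*X+z,1+0*X],-1)@T.T;a,b,c=P[...,0],-P[...,1],-P[...,2]
    r=np.hypot(a,b);k=np.arctan2(r,c)/np.maximum(r,1e-9)
    return cv2.remap(p['color'],(p['cx']+p['fx']*k*a).astype('f4'),(p['cy']+p['fy']*k*b).astype('f4'),cv2.INTER_CUBIC)
E
python3 - <<'E'
from h import *
go()
p=arm.camera('wrist');print(p['fx'],np.round(p['cam_to_world'],3))
o=ortho(p,.40,.70,.08,.36,.033);np.save('o_wrist.npy',o)
a=np.hstack([cv2.resize(o,None,fx=1.42,fy=1.42),cv2.resize(p['color'],(500,426))[:,:400]]);cv2.imwrite('pics/w1.png',a[:,:,::-1])
E
```

```text
2.6333 [0.5395 0.2154 0.2999] F [-1.2  0.7  0.2] w 0.997 0.0
325.19226210127806 [[-1.     0.002  0.001  0.54 ]
 [-0.002 -0.954 -0.301  0.137]
 [-0.    -0.301  0.954  0.466]
 [ 0.     0.     0.     1.   ]]
```

View pics/w1.png

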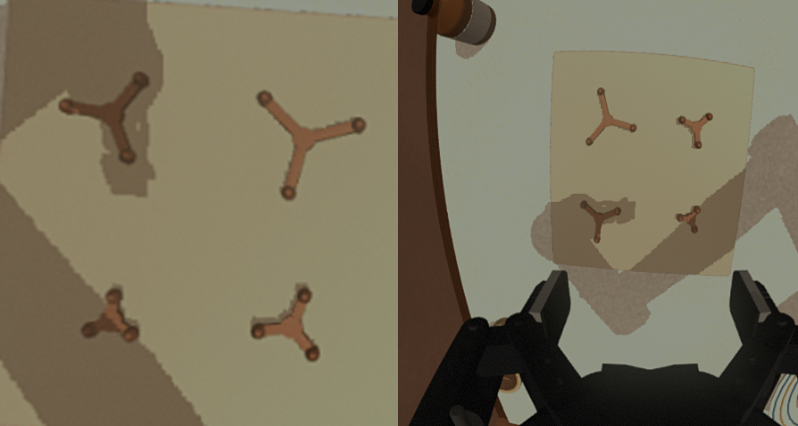

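Wrist orthophoto: the stilt tip-triangle centres agree with the top view to within 1 mm. That gives 80 at (.6025,.146), 64 at (.620,.282), 34 at (.474,.282) and 48 at (.470,.1545); the tip spacings also match the nominal circles. Now a look over the ware.

Call:
play_rows(
  plan=[
    [0,0,0,0.465,0.04,0,1],
    [0,0,0,0.465,0.04,0,1],
    [0,0,0,0.465,0.04,0,1],
    [0,0,0,0.465,0.04,0,1],
    [0,0,0,0.465,0.04,0,1],
    [0,0,0,0.465,0.04,0,1],
    [0,0,0,0.465,0.04,0,1],
    [0,0,0,0.465,0.04,0,1],
    [0,0,0,0.465,0.04,0,1],
    [0,0,0,0.465,0.04,0,1],
    [0,0,0,0.465,0.04,0,1],
    [0,0,0,0.465,0.04,0,1],
    [0,0,0,0.465,0.04,0,1],
    [0,0,0,0.465,0.04,0,1],
    [0,0,0,0.465,0.04,0,1],
    [0,0,0,0.465,0.04,0,1],
  ],
)

```text
clock: 4.02
position: [0.5006, -0.2486, 0.3004]
tool_rot: [[0.003, -1.0, 0.0], [-1.0, -0.003, 0.0], [-0.0, -0.0, -1.0]]
ft_force: [-0.2, -0.2, 0.2]
gripper_width: 0.999
grasp_force: 0.0
```

Run:
```python
from h import *
go()
p=arm.camera('wrist')
L=[]
for (x,y,z) in[(.428,-.400,.062),(.443,-.251,.092),(.583,-.389,.121),(.585,-.252,.106)]:
    o=ortho(p,x-.04,x+.04,y-.04,y+.04,z);o=cv2.resize(o,(320,320),interpolation=cv2.INTER_CUBIC)
    cv2.drawMarker(o,(160,160),(255,0,0),cv2.MARKER_CROSS,30,1);L.append(o)
a=np.vstack([np.hstack(L[:2]),np.hstack(L[2:])])[:600];a=cv2.resize(a,(600,563));cv2.imwrite('pics/w2.png',np.clip(a[:,:,::-1]*1.3,0,255))
```

```text
4.0167 [ 0.5006 -0.2486  0.3004] F [-0.2 -0.2  0.2] w 0.999 0.0[ WARN:0@1.136] global loadsave.cpp:1063 imwrite_ Unsupported depth image for selected encoder is fallbacked to CV_8U.
```

View pics/w2.png

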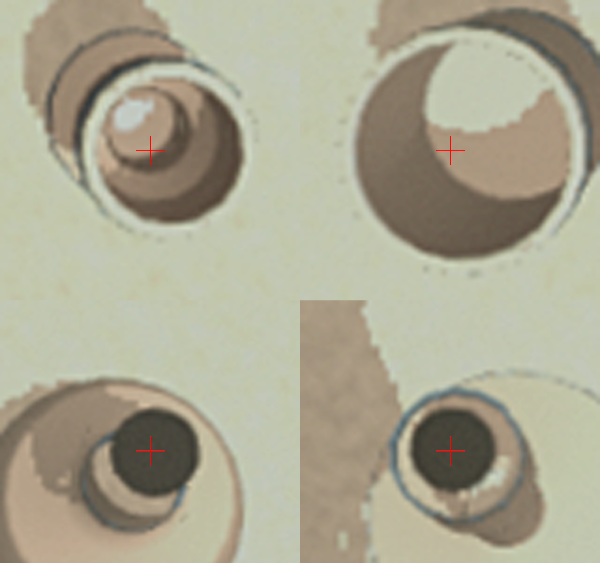

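Wrist orthophoto at rim height: the egg cup rim centre is at about (167,148) and the beaker's at (463,150). That puts their y 4.6 and 3.5 mm beyond the markers, since the depth fits were biased by interior walls. The vase and candlestick are within 1 mm. I'll use egg (.428,-.4046), beaker (.443,-.2545), vase (.5825,-.390) and candlestick (.585,-.253).

Run:
```python
from h import *
go((.428,-.4043,.14),(.428,-.4043,.026))
```

```text
4.0667 [ 0.5006 -0.2487  0.3005] F [-0.5  0.4  0.7] w 1.002 0.0
[-0.0004, 0.0, 0.0027, 0.1554, 0.0731, 0.1604]
[-0.0004, 0.0, 0.0027, 0.1554, 0.0732, 0.2744]
```

Call:
play_rows(
  plan=[
    [0,0,0.003,0.026,0.012,0.027,1],
    [0,0,0.003,0.052,0.024,0.054,1],
    [0,0,0.003,0.078,0.037,0.08,1],
    [0,0,0.003,0.104,0.049,0.107,1],
    [0,0,0.003,0.13,0.061,0.134,1],
    [0,0,0.003,0.155,0.073,0.16,1],
    [0,0,0.003,0.155,0.073,0.16,1],
    [0,0,0.003,0.155,0.073,0.19,1],
    [0,0,0.003,0.155,0.073,0.22,1],
    [0,0,0.003,0.155,0.073,0.245,1],
    [0,0,0.003,0.155,0.073,0.265,1],
    [0,0,0.003,0.155,0.073,0.274,1],
    [0,0,0.003,0.155,0.073,0.274,1],
    [0,0,0.003,0.155,0.073,0.274,0.4],
    [0,0,0.003,0.155,0.073,0.274,0],
    [0,0,0.003,0.155,0.073,0.274,-0.5],
    [0,0,0.003,0.155,0.073,0.274,-1],
    [0,0,0.003,0.155,0.073,0.274,-1],
    [0,0,0.003,0.155,0.073,0.274,-1],
    [0,0,0.003,0.155,0.073,0.274,-1],
  ],
)

```text
clock: 5.73
position: [0.4283, -0.4059, 0.0288]
tool_rot: [[-0.002, -1.0, 0.003], [-1.0, 0.002, -0.002], [0.002, -0.003, -1.0]]
ft_force: [-0.6, 1.5, 7.3]
gripper_width: 0.524
grasp_force: 60.1
```

Run:
```python
from h import *
go((.428,-.4043,.20),(.474,.282,.20))
p=arm.camera('scene');a=p['color'][110:230,150:350]
cv2.imwrite('pics/g1.png',cv2.resize(a,None,fx=3,fy=3)[:,:,::-1])
```

```text
5.7333 [ 0.4283 -0.4059  0.0288] F [-0.6  1.5  7.3] w 0.524 60.1
[-0.003, -0.002, -0.0023, -0.0013, -0.0002, -0.1712]
[-0.003, -0.002, -0.0023, -0.6877, -0.0447, -0.1725]
```

View pics/g1.png

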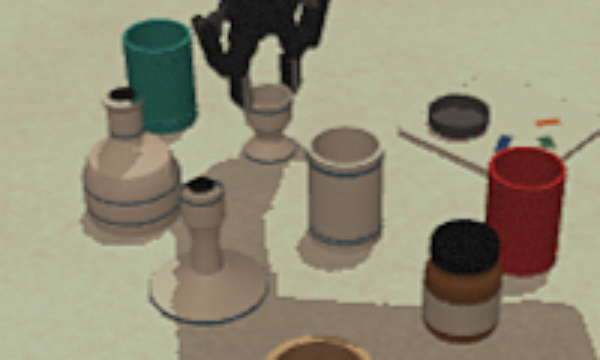

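Call:
play_rows(
  plan=[
    [0,0,0,0,0,-0.01,-1],
    [0,0,0,0,0,-0.035,-1],
    [0,0,0,0,0,-0.07,-1],
    [0,0,0,0,0,-0.105,-1],
    [0,0,0,0,0,-0.14,-1],
    [0,0,0,-0.01,-0.001,-0.165,-1],
    [0,0,0,-0.035,-0.002,-0.172,-1],
    [0,0,0,-0.07,-0.004,-0.172,-1],
    [0,0,0,-0.11,-0.007,-0.172,-1],
    [0,0,0,-0.15,-0.01,-0.172,-1],
    [0,0,0,-0.19,-0.013,-0.172,-1],
    [0,0,0,-0.23,-0.016,-0.172,-1],
    [0,0,0,-0.27,-0.018,-0.172,-1],
    [0,0,0,-0.31,-0.02,-0.172,-1],
    [0,0,0,-0.35,-0.022,-0.172,-1],
    [0,0,0,-0.39,-0.025,-0.172,-1],
    [0,0,0,-0.43,-0.028,-0.172,-1],
    [0,0,0,-0.47,-0.03,-0.172,-1],
    [0,0,0,-0.51,-0.033,-0.172,-1],
    [0,0,0,-0.54,-0.035,-0.172,-1],
  ],
)

```text
clock: 7.45
position: [0.4637, 0.1374, 0.1995]
tool_rot: [[-0.001, -1.0, 0.002], [-1.0, 0.001, 0.002], [-0.002, -0.002, -1.0]]
ft_force: [0.1, -0.3, -1.0]
gripper_width: 0.522
grasp_force: 61.4
```

Run:
```python
from h import *
go((.474,.282,.20))
```

```text
7.45 [0.4637 0.1374 0.1995] F [ 0.1 -0.3 -1. ] w 0.522 61.4
[-0.0021, 0.0016, -0.0014, -0.1446, -0.0101, -0.0002]
```

Call:
play_rows(
  plan=[
    [0,0,0,-0.035,-0.002,0,-1],
    [0,0,0,-0.07,-0.005,0,-1],
    [0,0,0,-0.105,-0.007,0,-1],
    [0,0,0,-0.13,-0.009,0,-1],
    [0,0,0,-0.145,-0.01,0,-1],
    [0,0,0,-0.145,-0.01,0.02,-1],
    [0,0,0,-0.145,-0.01,0.05,-1],
    [0,0,0,-0.145,-0.01,0.08,-1],
    [0,0,0,-0.145,-0.01,0.105,-1],
    [0,0,0,-0.145,-0.01,0.12,-1],
    [0,0,0,-0.145,-0.01,0.12,-1],
    [0,0,0,-0.145,-0.01,0.12,-1],
  ],
)

```text
clock: 8.45
position: [0.4743, 0.279, 0.0785]
tool_rot: [[-0.003, -1.0, -0.0], [-1.0, 0.003, -0.001], [0.001, 0.0, -1.0]]
ft_force: [1.3, -0.3, -0.3]
gripper_width: 0.52
grasp_force: 61.4
```

Run:
```python
from h import *
go((.474,.282,.065))
p=arm.camera('scene');q=arm.camera('wrist')
print(np.round(q['cam_to_world'],3)[:3,3])
a=cv2.resize(p['color'][240:400,250:470],None,fx=2.5,fy=2.5)[:400];b=ortho(q,.404,.544,.212,.352,.035);b=cv2.resize(b,(240,240));b=np.vstack([b,np.zeros((160,240,3),'u1')])
cv2.imwrite('pics/e1.png',np.hstack([a,b])[:,:,::-1])
```

```text
8.45 [0.4743 0.279  0.0785] F [ 1.3 -0.3 -0.3] w 0.52 61.4
[0.0004, -0.0009, -0.0033, -0.003, 0.0003, 0.0135]
[0.474 0.201 0.246]
```

View pics/e1.png

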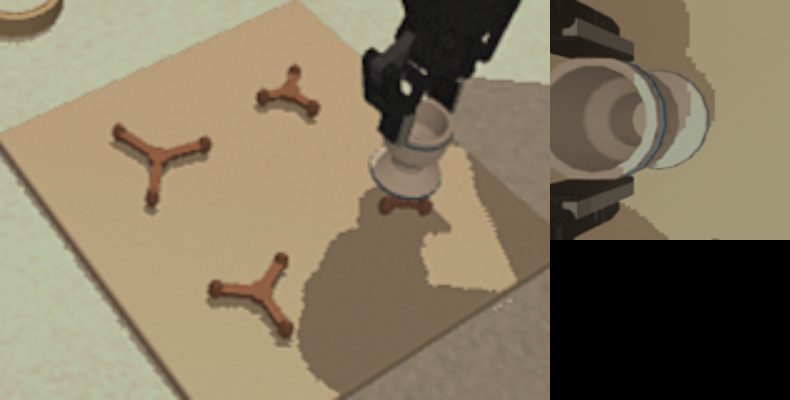

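Call:
play_rows(
  plan=[
    [0,0,0,-0.0015,0,0.004,-1],
    [0,0,0,-0.0015,0,0.008,-1],
    [0,0,0,-0.0015,0,0.011,-1],
    [0,0,0,-0.0015,0,0.013,-1],
    [0,0,0,-0.0015,0,0.0135,-1],
    [0,0,0,-0.0015,0,0.0135,-1],
    [0,0,0,-0.0015,0,0.0135,-1],
  ],
)

```text
clock: 9.13
position: [0.4743, 0.2811, 0.0647]
tool_rot: [[-0.003, -1.0, 0.0], [-1.0, 0.003, -0.0], [0.0, -0.0, -1.0]]
ft_force: [0.1, -0.5, -0.4]
gripper_width: 0.517
grasp_force: 61.4
```

Not yet in contact; I'll lower in 0.5 mm steps.

Call:
play_rows(
  plan=[
    [0,0,0,0,0,0.0005,-1],
    [0,0,0,0,0,0.001,-1],
    [0,0,0,0,0,0.001,-1],
  ],
)

```text
clock: 9.38
position: [0.4743, 0.2811, 0.0637]
tool_rot: [[-0.003, -1.0, 0.0], [-1.0, 0.003, 0.0], [-0.0, -0.0, -1.0]]
ft_force: [-0.3, -0.7, -0.4]
gripper_width: 0.518
grasp_force: 61.4
```

Call:
play_rows(
  plan=[
    [0,0,0,0,0,0.0005,-1],
    [0,0,0,0,0,0.001,-1],
    [0,0,0,0,0,0.001,-1],
  ],
)

```text
clock: 9.63
position: [0.4745, 0.2813, 0.0632]
tool_rot: [[-0.003, -1.0, 0.001], [-1.0, 0.003, 0.0], [-0.0, -0.001, -1.0]]
ft_force: [-1.2, -1.0, 2.6]
gripper_width: 0.522
grasp_force: 61.7
```

Call:
play_rows(
  plan=[
    [0,0,0,0,0,0,0.15],
    [0,0,0,0,0,0,0.3],
    [0,0,0,0,0,0,0.6],
    [0,0,0,0,0,0,1],
    [0,0,0,0,0,0,1],
    [0,0,0,0,0,0,1],
    [0,0,0,0,0,-0.01,1],
    [0,0,0,0,0,-0.03,1],
    [0,0,0,0,0,-0.06,1],
    [0,0,0,0,0,-0.1,1],
    [0,0,0,0,0,-0.14,1],
    [0,0,0,0.03,0,-0.16,1],
    [0,0,0,0.06,0,-0.18,1],
    [0,0,0,0.09,0,-0.2,1],
    [0,0,0,0.13,0,-0.2,1],
    [0,0,0,0.17,0,-0.2,1],
    [0,0,0,0.21,0,-0.2,1],
    [0,0,0,0.25,0,-0.2,1],
    [0,0,0,0.29,0,-0.2,1],
    [0,0,0,0.32,0,-0.2,1],
  ],
)

```text
clock: 11.3
position: [0.4726, -0.0415, 0.2639]
tool_rot: [[-0.004, -1.0, 0.001], [-1.0, 0.004, 0.0], [-0.0, -0.001, -1.0]]
ft_force: [-0.2, 0.1, -0.2]
gripper_width: 0.993
grasp_force: 0.0
```

Run:
```python
from h import *
go((.443,-.2545,.16),(.443,-.2545,.032))
p=arm.camera('top');cv2.imwrite('pics/t1.png',cv2.resize(p['color'][110:260,90:300],None,fx=2.5,fy=2.5)[:,:,::-1])
W=cloud(p);m=(np.hypot(W[...,0]-.474,W[...,1]-.282)<.04)&(W[...,2]>.08);print('egg top',m.sum(),np.nanmedian(W[m],0),np.nanmax(W[m][:,2]))
```

```text
11.3 [ 0.4726 -0.0415  0.2639] F [-0.2  0.1 -0.2] w 0.993 0.0
[-0.0014, 0.0, -0.004, 0.2131, 0.0289, 0.1038]
[-0.0014, 0.0, -0.004, 0.2131, 0.029, 0.2318]
  return np.nanmean(a, axis, out=out, keepdims=keepdims)
Traceback (most recent call last):
ValueError: zero-size array to reduction operation fmax which has no identity
```

View pics/t1.png

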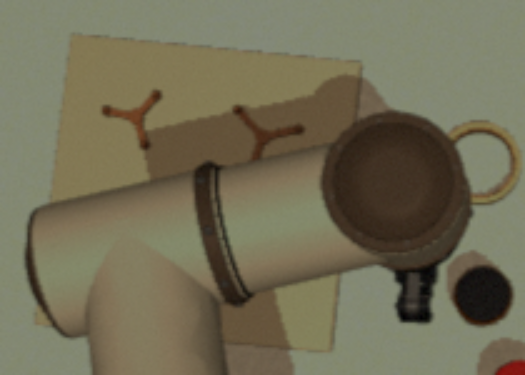

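The arm hides the egg cup in this top view, so I'll check it with the beaker in hand. Beaker grasp next.

Call:
play_rows(
  plan=[
    [0,0,0,0.03,0.004,0.01,1],
    [0,0,0,0.065,0.009,0.03,1],
    [0,0,0,0.1,0.014,0.05,1],
    [0,0,-0.002,0.135,0.018,0.07,1],
    [0,0,-0.003,0.17,0.023,0.09,1],
    [0,0,-0.004,0.2,0.027,0.1,1],
    [0,0,-0.004,0.213,0.029,0.104,1],
    [0,0,-0.004,0.213,0.029,0.104,1],
    [0,0,-0.004,0.213,0.029,0.12,1],
    [0,0,-0.004,0.213,0.029,0.15,1],
    [0,0,-0.004,0.213,0.029,0.18,1],
    [0,0,-0.004,0.213,0.029,0.205,1],
    [0,0,-0.004,0.213,0.029,0.225,1],
    [0,0,-0.004,0.213,0.029,0.232,1],
    [0,0,-0.004,0.213,0.029,0.232,0.7],
    [0,0,-0.004,0.213,0.029,0.232,0.4],
    [0,0,-0.004,0.213,0.029,0.232,0],
    [0,0,-0.004,0.213,0.029,0.232,-1],
    [0,0,-0.004,0.213,0.029,0.232,-1],
    [0,0,-0.004,0.213,0.029,0.232,-1],
  ],
)

```text
clock: 13.02
position: [0.4446, -0.252, 0.0319]
tool_rot: [[0.001, -1.0, 0.003], [-1.0, -0.001, -0.001], [0.001, -0.003, -1.0]]
ft_force: [-0.7, 1.1, 4.1]
gripper_width: 0.768
grasp_force: 67.2
```

Run:
```python
from h import *
go((.443,-.2545,.20),(.470,.1545,.20))
for n in['top','scene']:
    p=arm.camera(n);W=cloud(p);m=(np.hypot(W[...,0]-.474,W[...,1]-.282)<.04)&(W[...,2]>.072)&(W[...,2]<.096);Q=W[m]
    print(n,m.sum(),fit(Q,.0235,Q[:,:2].mean(0)) if m.sum()>5 else '')
    if n=='top':o=ortho
    cv2.imwrite(f'pics/x_{n}.png',p['color'][:,:,::-1])
    T=np.linalg.inv(p['cam_to_world'])
    xs=np.arange(.514,.434,-.00025);ys=np.arange(.322,.242,-.00025);X,Y=np.meshgrid(xs,ys,indexing='ij');L=globals().setdefault('L',[])
    for z in(.097,.035):
        P=np.stack([X,Y,0*X+z,1+0*X],-1)@T.T
        o=cv2.remap(p['color'],(p['cx']-p['fx']*P[...,0]/P[...,2]).astype('f4'),(p['cy']+p['fy']*P[...,1]/P[...,2]).astype('f4'),cv2.INTER_CUBIC);cv2.drawMarker(o,(160,160),(255,0,0),0,30,1);L.append(o[::1][:300])
cv2.imwrite('pics/eo.png',np.vstack([np.hstack(L[:2]),np.hstack(L[2:])])[:,:,::-1])
```

```text
13.0167 [ 0.4446 -0.252   0.0319] F [-0.7  1.1  4.1] w 0.768 67.2
[-0.0025, -0.0007, 0.0013, 0.0026, 0.0012, -0.1681]
[-0.0025, -0.0007, 0.0013, -0.4064, -0.0264, -0.1683]
top 132 (array([0.47476979, 0.27812752]), np.float64(0.0024576276296817464))
scene 448 (array([0.47628635, 0.28551161]), np.float64(0.0022816628700426302))
```

View pics/eo.png

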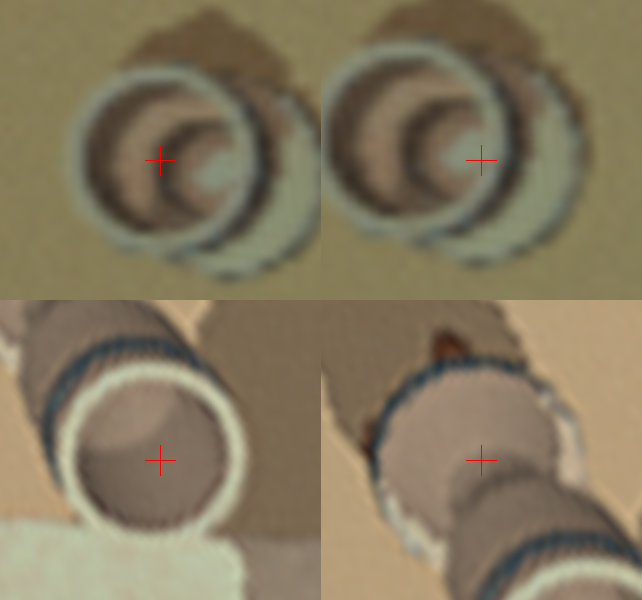

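Egg cup: in the top view the rim centre is at (165,160) against the marker at (160,160), so it is upright and within about 1 mm. The beaker is held at 65 mm width. Carrying it to stilt_48.

Call:
play_rows(
  plan=[
    [0,0,0,0,0,-0.01,-1],
    [0,0,0,0,0,-0.035,-1],
    [0,0,0,0,0,-0.07,-1],
    [0,0,0,0,0,-0.105,-1],
    [0,0,0,0,0,-0.14,-1],
    [0,0,0,-0.01,-0.001,-0.165,-1],
    [0,0,0,-0.035,-0.002,-0.168,-1],
    [0,0,0,-0.07,-0.004,-0.168,-1],
    [0,0,0,-0.11,-0.007,-0.168,-1],
    [0,0,0,-0.15,-0.01,-0.168,-1],
    [0,0,0,-0.19,-0.013,-0.168,-1],
    [0,0,0,-0.23,-0.016,-0.168,-1],
    [0,0,0,-0.27,-0.018,-0.168,-1],
    [0,0,0,-0.31,-0.02,-0.168,-1],
    [0,0,0,-0.35,-0.023,-0.168,-1],
    [0,0,0,-0.38,-0.025,-0.168,-1],
    [0,0,0,-0.4,-0.026,-0.16,-1],
    [0,0,0,-0.408,-0.026,-0.145,-1],
    [0,0,0,-0.408,-0.026,-0.12,-1],
    [0,0,0,-0.408,-0.026,-0.1,-1],
  ],
)

```text
clock: 14.78
position: [0.4683, 0.1567, 0.1296]
tool_rot: [[0.002, -1.0, -0.001], [-1.0, -0.002, 0.0], [-0.0, 0.001, -1.0]]
ft_force: [0.5, -0.7, -3.0]
gripper_width: 0.768
grasp_force: 67.6
```

Run:
```python
from h import *
go((.470,.1565,.067))
```

```text
14.7833 [0.4683 0.1567 0.1296] F [ 0.5 -0.7 -3. ] w 0.768 67.6
[0.0012, 0.0, 0.0019, 0.0002, -0.0017, 0.0626]
```

Call:
play_rows(
  plan=[
    [0,0,0.002,0,-0.0015,0.015,-1],
    [0,0,0.002,0,-0.0015,0.035,-1],
    [0,0,0.002,0,-0.0015,0.05,-1],
    [0,0,0.002,0,-0.0015,0.058,-1],
    [0,0,0.002,0,-0.0015,0.06,-1],
    [0,0,0.002,0,-0.0015,0.06,-1],
    [0,0,0.002,0,-0.0015,0.06,-1],
  ],
)

```text
clock: 15.37
position: [0.4714, 0.1565, 0.0716]
tool_rot: [[-0.001, -1.0, 0.001], [-1.0, 0.001, 0.001], [-0.001, -0.001, -1.0]]
ft_force: [0.2, 0.7, -2.2]
gripper_width: 0.77
grasp_force: 67.6
```

Call:
play_rows(
  plan=[
    [0,0,0,0,0.001,0.0015,-1],
    [0,0,0,0,0.001,0.003,-1],
    [0,0,0,0,0.001,0.0035,-1],
    [0,0,0,0,0.001,0.004,-1],
    [0,0,0,0,0.001,0.004,-1],
  ],
)

```text
clock: 15.78
position: [0.4698, 0.1562, 0.0668]
tool_rot: [[-0.001, -1.0, 0.0], [-1.0, 0.001, 0.0], [-0.0, -0.0, -1.0]]
ft_force: [-0.4, -0.9, -1.2]
gripper_width: 0.769
grasp_force: 67.6
```

Call:
play_rows(
  plan=[
    [0,0,0,0,0,0.0005,-1],
    [0,0,0,0,0,0.0008,-1],
    [0,0,0,0,0,0.0008,-1],
  ],
)

```text
clock: 16.03
position: [0.47, 0.1563, 0.0663]
tool_rot: [[-0.001, -1.0, 0.0], [-1.0, 0.001, 0.0], [-0.0, -0.0, -1.0]]
ft_force: [-0.2, -0.2, 0.4]
gripper_width: 0.769
grasp_force: 67.7
```

Call:
play_rows(
  plan=[
    [0,0,0,0,0,0.0003,0.6],
    [0,0,0,0,0,0.0003,0.7],
    [0,0,0,0,0,0.0003,1],
    [0,0,0,0,0,0.0003,1],
    [0,0,0,0,0,0.0003,1],
    [0,0,0,0,0,-0.01,1],
    [0,0,0,0,0,-0.03,1],
    [0,0,0,0,0,-0.06,1],
    [0,0,0,0,0,-0.1,1],
    [0,0,0,0,0,-0.14,1],
    [0,0,0,0.02,0,-0.17,1],
    [0,0,0,0.05,-0.01,-0.19,1],
    [0,0,0,0.09,-0.02,-0.2,1],
    [0,0,0,0.125,-0.03,-0.2,1],
    [0,0,0,0.16,-0.04,-0.2,1],
    [0,0,0,0.2,-0.05,-0.2,1],
    [0,0,0,0.24,-0.06,-0.2,1],
    [0,0,0,0.28,-0.07,-0.2,1],
    [0,0,0,0.32,-0.08,-0.2,1],
    [0,0,0,0.36,-0.09,-0.2,1],
  ],
)

```text
clock: 17.7
position: [0.5594, -0.206, 0.2659]
tool_rot: [[-0.001, -1.0, 0.0], [-1.0, 0.001, 0.0], [-0.0, -0.0, -1.0]]
ft_force: [0.6, 0.6, 0.4]
gripper_width: 1.005
grasp_force: 0.0
```

Run:
```python
from h import *
go((.5825,-.390,.16),(.5825,-.390,.081))
```

```text
17.7 [ 0.5594 -0.206   0.2659] F [0.6 0.6 0.4] w 1.005 0.0
[-0.0002, 0.0001, -0.001, 0.184, -0.0232, 0.1059]
[-0.0002, 0.0001, -0.001, 0.184, -0.0232, 0.1849]
```

Call:
play_rows(
  plan=[
    [0,0,0,0.03,-0.004,0.01,1],
    [0,0,0,0.065,-0.009,0.03,1],
    [0,0,0,0.1,-0.013,0.055,1],
    [0,0,0,0.135,-0.017,0.08,1],
    [0,0,0,0.165,-0.021,0.1,1],
    [0,0,0,0.182,-0.023,0.106,1],
    [0,0,0,0.184,-0.023,0.106,1],
    [0,0,0,0.184,-0.023,0.12,1],
    [0,0,0,0.184,-0.023,0.145,1],
    [0,0,0,0.184,-0.023,0.165,1],
    [0,0,0,0.184,-0.023,0.18,1],
    [0,0,0,0.184,-0.023,0.184,1],
    [0,0,0,0.184,-0.023,0.184,0.6],
    [0,0,0,0.184,-0.023,0.184,0.2],
    [0,0,0,0.184,-0.023,0.184,-0.1],
    [0,0,0,0.184,-0.023,0.184,-0.4],
    [0,0,0,0.184,-0.023,0.184,-1],
    [0,0,0,0.184,-0.023,0.184,-1],
    [0,0,0,0.184,-0.023,0.184,-1],
    [0,0,0,0.184,-0.023,0.184,-1],
  ],
)

```text
clock: 19.37
position: [0.5828, -0.3885, 0.0842]
tool_rot: [[-0.001, -1.0, 0.002], [-1.0, 0.001, -0.002], [0.002, -0.002, -1.0]]
ft_force: [-1.3, 1.3, 6.2]
gripper_width: 0.398
grasp_force: 59.0
```

Run:
```python
from h import *
go((.5825,-.390,.25),(.620,.282,.25))
L=[]
for n,cx,cy,z in[('top',.470,.1545,.127),('top',.5825,-.39,.03),('scene',.470,.1545,.127)]:
    p=arm.camera(n);T=np.linalg.inv(p['cam_to_world'])
    xs=np.arange(cx+.04,cx-.04,-.0004);ys=np.arange(cy+.04,cy-.04,-.0004);X,Y=np.meshgrid(xs,ys,indexing='ij')
    P=np.stack([X,Y,0*X+z,1+0*X],-1)@T.T
    o=cv2.remap(p['color'],(p['cx']-p['fx']*P[...,0]/P[...,2]).astype('f4'),(p['cy']+p['fy']*P[...,1]/P[...,2]).astype('f4'),cv2.INTER_CUBIC);cv2.drawMarker(o,(100,100),(255,0,0),0,20,1);L.append(o[:200,:200])
b=np.hstack(L);c=cv2.resize(p['color'][60:260,150:400],(600,380))
cv2.imwrite('pics/b1.png',np.vstack([b,c])[:,:,::-1])
```

```text
19.3667 [ 0.5828 -0.3885  0.0842] F [-1.3  1.3  6.2] w 0.398 59.0
[-0.0023, -0.0016, -0.0007, 0.0018, -0.0001, -0.1658]
[-0.0023, -0.0016, -0.0007, -0.6702, -0.0371, -0.1668]
```

View pics/b1.png

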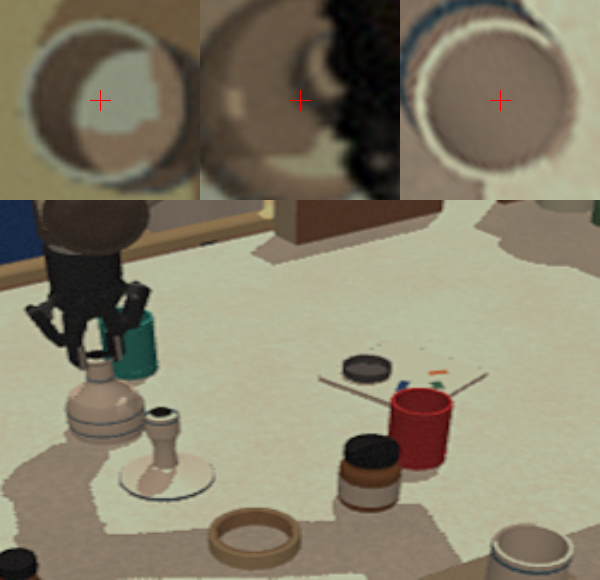

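The beaker is centred on its stilt to within 2 mm and upright. The vase grip reads about 34 mm with the tips only about mid-neck, so the pads are probably on the 38 mm lip. I'll reopen and regrasp 11 mm lower, on the neck.

Call:
play_rows(
  plan=[
    [0,0,0,0,0,0,0.2],
    [0,0,0,0,0,0,0.6],
    [0,0,0,0,0,0,0.6],
    [0,0,0,0.001,0,0,0.6],
    [0,0,0,0.001,0,0.004,0.6],
    [0,0,0,0.001,0,0.008,0.6],
    [0,0,0,0.001,0,0.011,0.6],
    [0,0,0,0.001,0,0.011,0.6],
  ],
)

```text
clock: 20.18
position: [0.5815, -0.3886, 0.0694]
tool_rot: [[-0.001, -1.0, -0.002], [-1.0, 0.001, 0.001], [-0.001, 0.002, -1.0]]
ft_force: [-0.4, 0.4, -0.3]
gripper_width: 0.802
grasp_force: 0.0
```

Call:
play_rows(
  plan=[
    [0,0,0,0,0,0,0.2],
    [0,0,0,0,0,0,-0.1],
    [0,0,0,0,0,0,-0.4],
    [0,0,0,0,0,0,-1],
    [0,0,0,0,0,0,-1],
    [0,0,0,0,0,0,-1],
  ],
)

```text
clock: 20.68
position: [0.5822, -0.3891, 0.0714]
tool_rot: [[-0.001, -1.0, 0.0], [-1.0, 0.001, -0.0], [0.0, -0.0, -1.0]]
ft_force: [-0.4, 0.9, 1.2]
gripper_width: 0.403
grasp_force: 59.5
```

Run:
```python
from h import *
p=arm.camera('scene');W=cloud(p);g=p['color'].max(-1)
m=(np.hypot(W[...,0]-.5825,W[...,1]+.389)<.05)&(W[...,2]>.05)&(g<60)
Q=W[m];side=Q[:,0]>.5825
for s in(0,1):
    q=Q[side==s];print(s,len(q),np.percentile(q[:,2],[0,2,5,10,25,50]).round(3) if len(q) else '')
v,u=np.where(m);print(u.min(),u.max(),v.min(),v.max())
c=p['color'][130:195,160:235];cv2.imwrite('pics/v1.png',np.clip(cv2.resize(c,None,fx=8,fy=8,interpolation=cv2.INTER_CUBIC)*1.5,0,255).astype('u1')[:,:,::-1])
```

```text
0 570 [0.097 0.109 0.119 0.124 0.151 0.184]
1 937 [0.104 0.117 0.131 0.149 0.184 0.225]
160 208 11 151
```

View pics/v1.png

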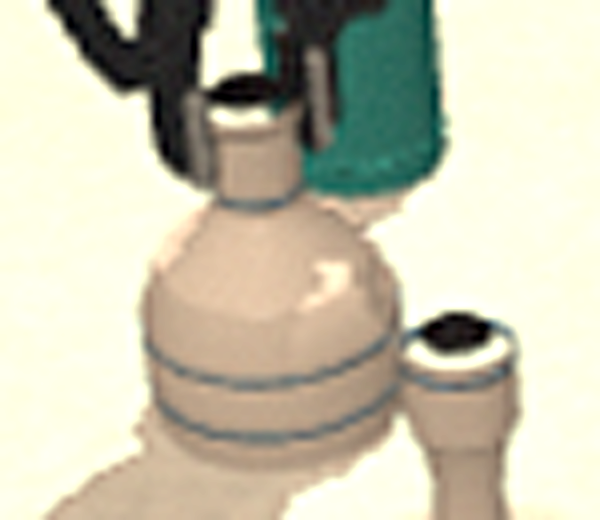

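Enlarged view: the grey pads are taller than the neck and bear on the lip at about (210,110), even with the tips close above the shoulder. The vase is held squarely by its 38 mm lip, well above its centre of mass. I'll test-lift gently.

Call:
play_rows(
  plan=[
    [0,0,0,0,0,-0.003,-1],
    [0,0,0,0,0,-0.008,-1],
    [0,0,0,0,0,-0.015,-1],
    [0,0,0,0,0,-0.02,-1],
    [0,0,0,0,0,-0.02,-1],
    [0,0,0,0,0,-0.02,-1],
  ],
)

```text
clock: 21.23
position: [0.5825, -0.389, 0.0915]
tool_rot: [[-0.001, -1.0, 0.001], [-1.0, 0.001, -0.0], [0.0, -0.001, -1.0]]
ft_force: [-0.2, -0.6, -3.9]
gripper_width: 0.399
grasp_force: 60.0
```

Run:
```python
from h import *
go((.62,.283,.20))
L=[]
p=arm.camera('scene');W=cloud(p);g=p['color'].max(-1)
m=(np.hypot(W[...,0]-.5825,W[...,1]+.389)<.06)&(W[...,2]>.03)&(W[...,2]<.075)&(g>90);Q=W[m]
# tilt: belly centre by band
for a,b in[(.032,.045),(.045,.058)]:
    q=Q[(Q[:,2]>a)&(Q[:,2]<b)];print(len(q),fit(q,.044,np.array([.58,-.39])))
```

```text
21.2333 [ 0.5825 -0.389   0.0915] F [-0.2 -0.6 -3.9] w 0.399 60.0
[-0.0012, -0.0003, -0.0011, -0.672, -0.0369, -0.1086]
94 (array([ 0.58130221, -0.38705   ]), np.float64(0.0008990291908360856))
115 (array([ 0.58135138, -0.38713173]), np.float64(0.0009387673091911866))
```

Call:
play_rows(
  plan=[
    [0,0,0,0,0,-0.01,-1],
    [0,0,0,0,0,-0.03,-1],
    [0,0,0,0,0,-0.06,-1],
    [0,0,0,0,0,-0.09,-1],
    [0,0,0,0,0,-0.115,-1],
    [0,0,0,-0.005,0,-0.13,-1],
    [0,0,0,-0.02,-0.001,-0.135,-1],
    [0,0,0,-0.045,-0.002,-0.135,-1],
    [0,0,0,-0.075,-0.004,-0.135,-1],
    [0,0,0,-0.11,-0.006,-0.135,-1],
    [0,0,0,-0.145,-0.008,-0.135,-1],
    [0,0,0,-0.18,-0.01,-0.135,-1],
    [0,0,0,-0.215,-0.012,-0.135,-1],
    [0,0,0,-0.25,-0.014,-0.135,-1],
    [0,0,0,-0.285,-0.016,-0.135,-1],
    [0,0,0,-0.32,-0.018,-0.135,-1],
    [0,0,0,-0.355,-0.02,-0.135,-1],
    [0,0,0,-0.385,-0.022,-0.135,-1],
    [0,0,0,-0.405,-0.023,-0.135,-1],
    [0,0,0,-0.415,-0.023,-0.135,-1],
  ],
)

```text
clock: 22.95
position: [0.6046, 0.0296, 0.2249]
tool_rot: [[0.002, -1.0, -0.002], [-1.0, -0.002, 0.001], [-0.001, 0.002, -1.0]]
ft_force: [0.6, 0.3, -3.2]
gripper_width: 0.402
grasp_force: 60.2
```

Call:
play_rows(
  plan=[
    [0,0,0,-0.01,-0.001,0,-1],
    [0,0,0,-0.03,-0.002,0,-1],
    [0,0,0,-0.06,-0.004,0,-1],
    [0,0,0,-0.095,-0.006,0,-1],
    [0,0,0,-0.13,-0.008,0,-1],
    [0,0,0,-0.165,-0.01,0,-1],
    [0,0,0,-0.2,-0.012,0,-1],
    [0,0,0,-0.225,-0.013,0,-1],
    [0,0,0,-0.245,-0.014,0,-1],
    [0,0,0,-0.255,-0.014,0,-1],
    [0,0,0,-0.257,-0.014,0.01,-1],
    [0,0,0,-0.257,-0.014,0.03,-1],
    [0,0,0,-0.257,-0.014,0.055,-1],
    [0,0,0,-0.257,-0.014,0.08,-1],
    [0,0,0,-0.257,-0.014,0.095,-1],
    [0,0,0,-0.257,-0.014,0.105,-1],
    [0,0,0,-0.257,-0.014,0.11,-1],
    [0,0,0,-0.257,-0.014,0.11,-1],
    [0,0,0,-0.257,-0.014,0.11,-1],
  ],
)

```text
clock: 24.53
position: [0.6206, 0.2826, 0.1169]
tool_rot: [[-0.001, -1.0, 0.001], [-1.0, 0.001, 0.0], [-0.0, -0.001, -1.0]]
ft_force: [0.6, 0.0, -2.3]
gripper_width: 0.403
grasp_force: 60.2
```

Run:
```python
from h import *
go((.62,.283,.106))
p=arm.camera('scene');W=cloud(p);g=p['color'].max(-1)
for a,b in[(.055,.07),(.07,.09),(.09,.10)]:
    q=W[(np.hypot(W[...,0]-.62,W[...,1]-.284)<.065)&(W[...,2]>a)&(W[...,2]<b)&(g>80)];print(len(q),fit(q,.044,np.array([.62,.28])))
```

```text
24.5333 [0.6206 0.2826 0.1169] F [ 0.6  0.  -2.3] w 0.403 60.2
[-0.0015, 0.0004, -0.0015, -0.0004, 0.0006, 0.0109]
205 (array([0.61986274, 0.28393041]), np.float64(0.00041653611196227486))
407 (array([0.61975193, 0.28367962]), np.float64(0.0006312557112644682))
348 (array([0.61670598, 0.28103181]), np.float64(0.0014680576429285802))
```

Position is good. Lowering.

Call:
play_rows(
  plan=[
    [0,0,0,0,0,0.004,-1],
    [0,0,0,0,0,0.007,-1],
    [0,0,0,0,0,0.009,-1],
    [0,0,0,0,0,0.01,-1],
    [0,0,0,0,0,0.0105,-1],
    [0,0,0,0,0,0.0105,-1],
  ],
)

```text
clock: 25.08
position: [0.6199, 0.2831, 0.1059]
tool_rot: [[-0.001, -1.0, 0.0], [-1.0, 0.001, 0.0], [-0.0, -0.0, -1.0]]
ft_force: [-1.0, 1.2, -0.5]
gripper_width: 0.406
grasp_force: 60.4
```

Call:
play_rows(
  plan=[
    [0,0,0,0,0,0.0003,-1],
    [0,0,0,0,0,0.0005,-1],
    [0,0,0,0,0,0.0005,-1],
  ],
)

```text
clock: 25.33
position: [0.6201, 0.2832, 0.1057]
tool_rot: [[-0.001, -1.0, 0.001], [-1.0, 0.001, 0.0], [-0.0, -0.001, -1.0]]
ft_force: [-0.9, -0.7, 1.3]
gripper_width: 0.398
grasp_force: 60.5
```

Call:
play_rows(
  plan=[
    [0,0,0,0,0,0,-0.1],
    [0,0,0,0,0,0,0.1],
    [0,0,0,0,0,0,0.4],
    [0,0,0,0,0,0,1],
    [0,0,0,0,0,0,1],
    [0,0,0,0,0,0,1],
    [0,0,0,0,0,-0.01,1],
    [0,0,0,0,0,-0.03,1],
    [0,0,0,0,0,-0.065,1],
    [0,0,0,0,0,-0.1,1],
    [0,0,0,0.02,0,-0.13,1],
    [0,0,0,0.05,0.003,-0.14,1],
    [0,0,0,0.09,0.006,-0.14,1],
    [0,0,0,0.13,0.008,-0.14,1],
    [0,0,0,0.17,0.011,-0.14,1],
    [0,0,0,0.21,0.014,-0.14,1],
    [0,0,0,0.25,0.016,-0.14,1],
    [0,0,0,0.29,0.019,-0.14,1],
    [0,0,0,0.33,0.022,-0.14,1],
    [0,0,0,0.36,0.024,-0.14,1],
  ],
)

```text
clock: 27.0
position: [0.5949, -0.0798, 0.2462]
tool_rot: [[-0.002, -1.0, 0.001], [-1.0, 0.002, -0.0], [0.0, -0.001, -1.0]]
ft_force: [0.5, 0.3, -0.3]
gripper_width: 1.0
grasp_force: 0.0
```

Run:
```python
from h import *
go((.585,-.253,.14),(.585,-.253,.07))
p=arm.camera('scene');W=cloud(p);g=p['color'].max(-1)
for a,b in[(.055,.07),(.07,.08)]:
    q=W[(np.hypot(W[...,0]-.62,W[...,1]-.284)<.065)&(W[...,2]>a)&(W[...,2]<b)&(g>80)];print(len(q),fit(q,.044,np.array([.62,.28])))
q=W[(np.hypot(W[...,0]-.585,W[...,1]+.253)<.04)&(W[...,2]>.08)&(W[...,2]<.103)];print('candle',fit(q,.018,np.array([.585,-.25])))
```

```text
27.0 [ 0.5949 -0.0798  0.2462] F [ 0.5  0.3 -0.3] w 1.0 0.0
[-0.0013, -0.0003, -0.0022, 0.1732, 0.0097, 0.1062]
[-0.0013, -0.0003, -0.0022, 0.1732, 0.0097, 0.1762]
256 (array([0.61910479, 0.2842085 ]), np.float64(0.00040287532455942146))
249 (array([0.61837411, 0.28344739]), np.float64(0.0008193166694316079))
candle (array([ 0.58429938, -0.25018348]), np.float64(0.0009451327321214169))
```

Call:
play_rows(
  plan=[
    [0,0,0,0.03,0.002,0.01,1],
    [0,0,0,0.065,0.004,0.03,1],
    [0,0,0,0.1,0.006,0.055,1],
    [0,0,0,0.135,0.008,0.08,1],
    [0,0,-0.002,0.16,0.009,0.1,1],
    [0,0,-0.002,0.173,0.01,0.106,1],
    [0,0,-0.002,0.173,0.01,0.106,1],
    [0,0,-0.002,0.173,0.01,0.12,1],
    [0,0,-0.002,0.173,0.01,0.145,1],
    [0,0,-0.002,0.173,0.01,0.165,1],
    [0,0,-0.002,0.173,0.01,0.176,1],
    [0,0,-0.002,0.173,0.01,0.178,1],
    [0,0,-0.002,0.173,0.01,0.178,0.6],
    [0,0,-0.002,0.173,0.01,0.178,0.2],
    [0,0,-0.002,0.173,0.01,0.178,-0.1],
    [0,0,-0.002,0.173,0.01,0.178,-0.4],
    [0,0,-0.002,0.173,0.01,0.178,-1],
    [0,0,-0.002,0.173,0.01,0.178,-1],
    [0,0,-0.002,0.173,0.01,0.178,-1],
    [0,0,-0.002,0.173,0.01,0.178,-1],
  ],
)

```text
clock: 28.72
position: [0.5858, -0.2502, 0.0686]
tool_rot: [[0.001, -1.0, 0.002], [-1.0, -0.001, -0.001], [0.001, -0.002, -1.0]]
ft_force: [-2.4, 0.7, 5.2]
gripper_width: 0.392
grasp_force: 59.2
```

Call:
play_rows(
  plan=[
    [0,0,0,0,0,-0.003,-1],
    [0,0,0,0,0,-0.01,-1],
    [0,0,0,0,0,-0.03,-1],
    [0,0,0,0,0,-0.06,-1],
    [0,0,0,0,0,-0.09,-1],
    [0,0,0,0,0,-0.12,-1],
    [0,0,0,0,0,-0.14,-1],
    [0,0,0,0,0,-0.15,-1],
    [0,0,0,0,0,-0.15,-1],
  ],
)

```text
clock: 29.47
position: [0.5865, -0.2503, 0.2196]
tool_rot: [[0.001, -1.0, 0.005], [-1.0, -0.001, -0.001], [0.001, -0.005, -1.0]]
ft_force: [0.5, -0.1, -2.7]
gripper_width: 0.397
grasp_force: 60.2
```

Call:
play_rows(
  plan=[
    [0,0,0,-0.01,0,0,-1],
    [0,0,0,-0.03,-0.001,0,-1],
    [0,0,0,-0.06,-0.002,0,-1],
    [0,0,0,-0.095,-0.003,0,-1],
    [0,0,0,-0.13,-0.005,0,-1],
    [0,0,0,-0.165,-0.007,0,-1],
    [0,0,0,-0.2,-0.008,0,-1],
    [0,0,0,-0.235,-0.01,0,-1],
    [0,0,0,-0.27,-0.011,0,-1],
    [0,0,0,-0.305,-0.013,0,-1],
    [0,0,0,-0.34,-0.014,0,-1],
    [0,0,0,-0.37,-0.016,0,-1],
    [0,0,0,-0.39,-0.016,0,-1],
    [0,0,0,-0.398,-0.016,0.01,-1],
    [0,0,0,-0.398,-0.016,0.03,-1],
    [0,0,0,-0.398,-0.016,0.06,-1],
    [0,0,0,-0.398,-0.016,0.085,-1],
    [0,0,0,-0.398,-0.016,0.1,-1],
    [0,0,0,-0.398,-0.016,0.105,-1],
    [0,0,0,-0.398,-0.016,0.105,-1],
  ],
)

```text
clock: 31.13
position: [0.5988, 0.147, 0.1084]
tool_rot: [[0.0, -1.0, -0.006], [-1.0, -0.0, -0.003], [0.003, 0.006, -1.0]]
ft_force: [0.6, 0.1, -1.4]
gripper_width: 0.394
grasp_force: 60.1
```

Run:
```python
from h import *
go((.6025,.148,.1035))
# foot edge on wrist ortho: foot rim seen at z~TCP-.0686
q=arm.camera('wrist');z=arm.state()['position'][2]-.0686+.003
o=ortho(q,.53,.68,.06,.22,z);o=cv2.resize(o,None,fx=2,fy=2)
cv2.circle(o,(int((.22-.146)*2000),int((.68-.6025)*2000)),100,(255,0,0),1)
p=arm.camera('scene');c=cv2.resize(p['color'][230:400,240:480],None,fx=1.9,fy=1.9)[:300]
cv2.imwrite('pics/k1.png',np.hstack([o,c])[:,:,::-1])
```

```text
31.1333 [0.5988 0.147  0.1084] F [ 0.6  0.1 -1.4] w 0.394 60.1
[0.0065, -0.0029, 0.0004, -0.001, -0.0038, 0.0049]Traceback (most recent call last):
  File "<stdin>", line 8, in <module>
    return _nx.concatenate(arrs, 1, dtype=dtype, casting=casting)
           ~~~~~~~~~~~~~~~^^^^^^^^^^^^^^^^^^^^^^^^^^^^^^^^^^^^^^^
ValueError: all the input array dimensions except for the concatenation axis must match exactly, but along dimension 0, the array at index 0 has size 302 and the array at index 1 has size 300
```

Call:
play_rows(
  plan=[
    [0,0,0,-0.001,-0.001,-0.001,-1],
    [0,0,0,-0.001,-0.001,-0.001,-1],
    [0,0,0,-0.001,-0.001,-0.001,-1],
  ],
)

```text
clock: 31.48
position: [0.6026, 0.1494, 0.1142]
tool_rot: [[0.001, -1.0, 0.002], [-1.0, -0.001, 0.001], [-0.001, -0.002, -1.0]]
ft_force: [0.8, -0.6, -2.4]
gripper_width: 0.395
grasp_force: 60.1
```

Run:
```python
from h import *
go((.6025,.148,.1035))
q=arm.camera('wrist');z=arm.state()['position'][2]-.0686+.003
o=ortho(q,.53,.68,.06,.22,z);o=cv2.resize(o,None,fx=2,fy=2)[:300]
cv2.circle(o,(int((.22-.146)*2000),int((.68-.6025)*2000)),100,(255,0,0),1)
p=arm.camera('scene');c=cv2.resize(p['color'][230:400,240:480],None,fx=1.9,fy=1.9)[:300]
cv2.imwrite('pics/k1.png',np.hstack([o,c])[:,:,::-1])
```

```text
31.4833 [0.6026 0.1494 0.1142] F [ 0.8 -0.6 -2.4] w 0.395 60.1
[-0.0022, 0.0011, 0.001, 0.0014, 0.0001, 0.0107]
```

View pics/k1.png

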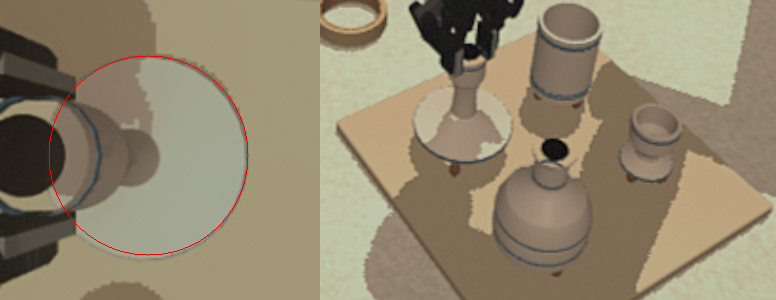

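Left: the candlestick's foot edge coincides with the red target circle around (147,155) to within about 1 mm. Right: the vase, beaker and egg cup stand upright on their stilts. Lowering straight down.

Call:
play_rows(
  plan=[
    [0,0,0,0,0,0.004,-1],
    [0,0,0,0,0,0.007,-1],
    [0,0,0,0,0,0.009,-1],
    [0,0,0,0,0,0.0098,-1],
    [0,0,0,0,0,0.0102,-1],
    [0,0,0,0,0,0.0102,-1],
  ],
)

```text
clock: 32.08
position: [0.6019, 0.149, 0.103]
tool_rot: [[0.001, -1.0, -0.0], [-1.0, -0.001, -0.0], [0.0, 0.0, -1.0]]
ft_force: [-1.6, -0.1, -0.1]
gripper_width: 0.388
grasp_force: 60.5
```

Call:
play_rows(
  plan=[
    [0,0,0,0,0,0.0003,-1],
    [0,0,0,0,0,0.0005,-1],
    [0,0,0,0,0,0.0005,-1],
  ],
)

```text
clock: 32.33
position: [0.6019, 0.149, 0.1027]
tool_rot: [[0.001, -1.0, 0.0], [-1.0, -0.001, -0.0], [0.0, -0.0, -1.0]]
ft_force: [-1.5, -0.4, 3.4]
gripper_width: 0.393
grasp_force: 60.7
```

Contact. Release, rise, and move clear toward the middle of the bench.

Call:
play_rows(
  plan=[
    [0,0,0,0,0,0,-0.1],
    [0,0,0,0,0,0,0.1],
    [0,0,0,0,0,0,0.4],
    [0,0,0,0,0,0,1],
    [0,0,0,0,0,0,1],
    [0,0,0,0,0,0,1],
    [0,0,0,0,0,-0.01,1],
    [0,0,0,0,0,-0.03,1],
    [0,0,0,0,0,-0.065,1],
    [0,0,0,0,0,-0.1,1],
    [0,0,0,0.02,0,-0.13,1],
    [0,0,0,0.06,0.01,-0.16,1],
    [0,0,0,0.1,0.02,-0.16,1],
    [0,0,0,0.14,0.03,-0.16,1],
    [0,0,0,0.18,0.04,-0.16,1],
    [0,0,0,0.22,0.05,-0.16,1],
    [0,0,0,0.26,0.06,-0.16,1],
    [0,0,0,0.3,0.07,-0.16,1],
    [0,0,0,0.34,0.08,-0.16,1],
    [0,0,0,0.38,0.09,-0.16,1],
  ],
)

```text
clock: 34.0
position: [0.5126, -0.2287, 0.2635]
tool_rot: [[0.001, -1.0, 0.002], [-1.0, -0.001, -0.0], [0.0, -0.002, -1.0]]
ft_force: [1.2, 0.8, 0.2]
gripper_width: 0.996
grasp_force: 0.0
```

Run:
```python
from h import *
go()
L=[]
for n in('top','scene'):
    p=arm.camera(n);T=np.linalg.inv(p['cam_to_world'])
    for cx,cy,z in[(.474,.282,.097),(.470,.1545,.127),(.62,.282,.156),(.6025,.146,.141)]:
        xs=np.arange(cx+.04,cx-.04,-.0004)[:200];ys=np.arange(cy+.04,cy-.04,-.0004)[:200];X,Y=np.meshgrid(xs,ys,indexing='ij')
        P=np.stack([X,Y,0*X+z,1+0*X],-1)@T.T
        o=cv2.remap(p['color'],(p['cx']-p['fx']*P[...,0]/P[...,2]).astype('f4'),(p['cy']+p['fy']*P[...,1]/P[...,2]).astype('f4'),cv2.INTER_CUBIC);cv2.drawMarker(o,(100,100),(255,0,0),0,20,1);L.append(o)
    W=cloud(p)
    for k in['jar','tape_roll']: print(n,k,[np.round(d['position'],3).tolist() for d in arm.spot_in(p,k)][:2])
cv2.imwrite('pics/f1.png',np.vstack([np.hstack(L[:4]),np.hstack(L[4:])])[:,:,::-1])
```

```text
34.0 [ 0.5126 -0.2287  0.2635] F [1.2 0.8 0.2] w 0.996 0.0
top jar [[0.436, -0.109, 0.086]]
top tape_roll []
scene jar [[0.452, -0.08, 0.053]]
scene tape_roll [[0.586, -0.081, 0.018]]
```

View pics/f1.png

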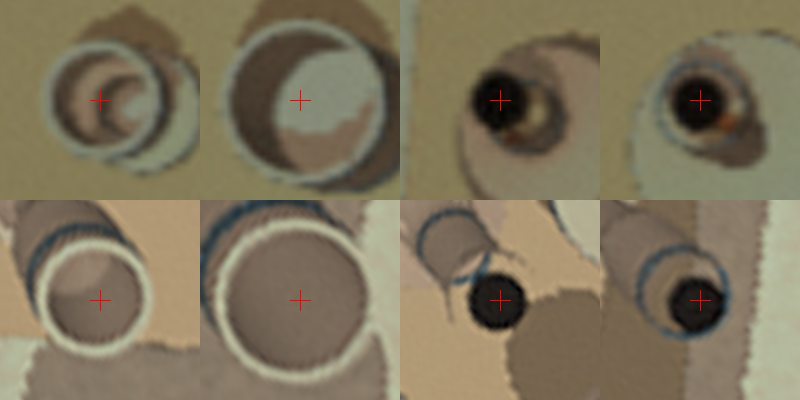

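All four tops sit at the red markers, within about 2 mm in both views, so the ware is upright and centred. The jar and tape roll match their starting positions in the scene view. Handing in.

```bash
python3 -c "
from workcell import arm
print(arm.close_job())"
```

```text
the job is handed in; nothing more can be done
None
```

All four pieces stand upright on their matching stilts, centred to about 2 mm in the last camera check; the jar and tape roll are where they were, and the job was handed in at about 34 s.

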